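Put the red spinning top away in the sliding-cover games box

ROBOT

A 6-joint arm with a two-finger parallel gripper is mounted at the origin on the work surface. World frame = base frame: x ahead of the robot, y to its left, z up, the work surface at z = 0. Lengths are in m, angles in degrees, forces in N, time in s.
With the tool pointing down it reaches from about 0.4 to 0.825 m from the base axis. Payload 7 kg.
Tool frame: the origin (TCP) lies midway between the tips of the shut fingers; the grasp point (between the pads) lies r.grip_depth behind it (r.grip_depth is the distance from the TCP to the grasp point, in m); z points along the fingers, y is the direction in which the jaws open and shut (so a half turn about z gives the same grasp; the last joint's range is limited). The gripper opens to 88 mm and grips with 3 to 60 N. Pads are 19 mm wide; open, the fingers measure 130 mm over their backs; the gripper's body (78 mm by 193 mm) begins 47 mm behind the grasp point.
Start: joints at [-57.118, 20.546, 0.682, 0, -70.136, -16.507], TCP at [0.19, -0.648, 0.227] pointing down, gripper open.
Joint ranges: [-176.03, 176.03], [-82.01, 121.73], [-58.28, 71.71], [-173.87, 95.51], [-174.79, -0.11], [-173.66, 173.66]. Speed limits (degrees/s): [136.94, 136.94, 172.46, 180, 180, 180].

INTERFACE

Orientations are given as [roll, pitch, yaw] about the fixed x, y, z axes, in that order (R = Rz(yaw) Ry(pitch) Rx(roll)).
In Python, from plant import r, imaging, close_job gives the robot as it stands.
- The arm moves only by the tool step_arm, never from a script. Its argument "commands" is a list of rows, each a list of 2 entries, a list of its own where there are three numbers: the shift along the tool's x, y, z in mm, then the turn about the tool's z in degrees. In form: [[[x, y, z], twist], ...]. A call has 1 to 20 rows; each row shifts and turns the commanded pose from where the row before left it, along the tool's axes as they then stand; what a row does not reach is not made up. A row lasts 1/8 s, in which the tool goes at most 62.5 mm and 10.7 degrees, less where a joint would pass 70% of its speed; a pose out of reach is approached as far as the arm can. A call with a gripper value outside its range is refused whole. "gripper" is the closure, from 0 (fully open) to 1 (shut), set as the call begins (left out, the last holds). The fingers move at their own pace and stop on an object; "grip_force" is the grip in N (left out, the last holds). Time passes only in rows, so rows that do not move let the fingers close. It gives the time, the measured TCP pose, the force and the opening at its end, in the units of the state.
- r.get_state(): the state, without advancing time (a new reading comes with each control period).
- imaging.capture(name): name is "side" or "top" or "wrist"; returns a dict with "img" (420x560x3 uint8, red, green, blue), "z_map" (420x560 float32, m along the optical axis (not along the pixel's ray), 0 where there is no reading), "vfov" (degrees; the focal length in pixels is half the picture's height over the tangent of half this angle, whatever the lens; pixels are square), "cx", "cy" (the principal point, pixels), "extrinsics" (4x4, takes a point from camera to world coordinates); the wrist camera has in their place "T_tool_cam" (4x4, takes a point from camera to tool coordinates, whose origin is the TCP and whose axes are the flange's). Camera axes: x right, y down, z forward; pixel columns grow to the right and rows downward; lengths in m; the calibration is good to about 2 mm. A picture is of the moment at which its call begins: read the wrist's pose just before it.
- close_job(): hands the job in, once; it reports no verdict.
The state is a dict: "time_s": time; "joints": joint angles; "qd": joint speeds; "joint_torque": joint torques, N m; "tcp_pos": TCP position; "eef_rot": TCP orientation; "contact_force": force on the tool from outside, world axes, zero at the start; "moment": the same for the moment, N m; "gripper_width": finger opening in m.
Only numpy, scipy, OpenCV 4.12 (cv2) and the standard library are available. Lean on these libraries where they do the work, as an engineer would, in place of code of your own. Each camera call takes 0.05 s, during which the arm holds its last target.

TASK

Put the wooden spinning top with the red shoulder away in the games box: slide the box's cover open, stand the top upright on the box floor, and slide the cover fully shut again. Leave the blue top where it stands.

Things in the scene. Friction and masses are not known exactly. Their poses are not given: they have to be found in the camera images.
- red_top_peg (a point): Wooden spinning top, about 40 g, parked on its flat crown, peg up. Crown 44 mm wide, 9 high; red shoulder narrows to 14 mm at height 16; then a straight round peg, 13 mm thick, up to 52. Point: on the peg's axis, 36 mm above the underside; grasp the peg here from above (fingers may reach 18 mm lower). z up. Stands on the table by the blue top and a green ashtray 88 wide, 26 high.
- blue_top_peg (a point): The same point on a second spinning top of the same size, with a blue shoulder. A bystander: do not move it.
- box_in (a point): Centre of the inner floor (8 mm above the table) of a dark wooden games box fixed to the table, turned up to 17 degrees. z up, +y the way its cover slides open, x across. Inside 108 mm in x (98 between brass lips at the mouth) by 100 in y; walls 8 thick, 82 above the table (+y wall 70). Shut, the cover's underside is 63 above the inner floor.
- cover_grip (a point): On the brass bar of the box's pale sliding cover, 99 mm above the table, axes as box_in. Bar: 44 mm in x, 12 in y, standing from 77 (cover's face) to 107 above the table; pinch from above, fingers closing along y. It slides only along y of box_in: this point is at y = +20 shut, +125 fully open, with end stops; starts up to 30 mm open; needs 1 to 2 N and stays where left.

How it is judged:
By the outcome, as a careful person would: the job done as asked, in the order asked, and still so for the second after the job is handed in, with the robot touching nothing.
It also fails if it takes over 67 s, if anything falls off the work surface, if the arm or the gripper's body presses on something with over 40 N, if the wrist force passes 120 N, or if a joint passes its speed limit or range.

## Working session

There is one attempt and no reset: what is moved stays moved. The work goes in short steps, Python scripts to look and compute and a tool call to move; the robot and the scene stay as the last step left them, time stands still between calls to the robot, and variables do not carry over. Pictures are saved under pics/ and viewed, and the job is handed in when it is done.

Besides the shell and the picture viewer there is one more tool, called after "Request:" by a JSON object that holds its "name" and its "arguments", one argument or row to a line. step_arm: Moves the arm, as the interface text tells. Its arguments: {"type":"object","properties":{"commands":{"type":"array","items":{"type":"array"}},"gripper":{"type":"number"},"grip_force":{"type":"number"}},"required":["commands"]}

```bash
ls; mkdir -p pics; python3 - <<'E'
from plant import r, imaging
import cv2, numpy as np
print(r.get_state(), r.grip_depth)
for n in ["side","top","wrist"]:
    c=imaging.capture(n); cv2.imwrite(f"pics/{n}0.png",c["img"][:,:,::-1])
    np.savez(f"{n}0.npz",**c)
    print(n,c["vfov"],c["cx"],c["cy"],c.get("extrinsics",c.get("T_tool_cam")))
E
```

```text
pics
{'time_s': 0.0, 'joints': array([-5.71183503e+01,  2.05928565e+01,  6.34795249e-01, -1.93597268e-02,
       -7.01360328e+01, -1.65048580e+01]), 'qd': array([-0.07436011, -0.01670486,  0.04557514,  0.019713  , -0.00168865,
        0.07598776]), 'joint_torque': array([ 2.48864953e-04, -5.82727039e+01,  2.93069834e+01,  6.99713454e+00,
        7.24869737e-03, -1.43083153e-04]), 'tcp_pos': array([ 0.19013208, -0.64716895,  0.2256168 ]), 'eef_rot': array([ 1.79904612e+02, -9.28485911e-03, -1.63629794e+02]), 'contact_force': array([-0.32061364,  0.37551086, -0.20397516]), 'moment': array([ 0.01135738, -0.02204059,  0.01398444]), 'gripper_width': 0.08747930911431688} 0.0188
side 54.9109892049244 278.4338543546142 211.33833613795292 [[ 0.66732218 -0.4748641   0.57374662  0.13164313]
 [-0.74475164 -0.4201905   0.51844473 -0.4228233 ]
 [-0.00510791 -0.77326841 -0.63405826  0.55207796]
 [ 0.          0.          0.          1.        ]]
top 56.90022771775704 279.5931123206362 208.17981842397828 [[-0.00373663 -0.99741723  0.07172804  0.47451789]
 [-0.99999044  0.0038899   0.00199715 -0.0582677 ]
 [-0.00227101 -0.07171989 -0.99742223  0.82276882]
 [ 0.          0.          0.          1.        ]]
wrist 71.19638216337029 277.3464010873142 210.4383739947582 [[ 2.42127019e-04 -9.55741783e-01 -2.94206706e-01  7.99445858e-02]
 [ 9.99999943e-01  3.00944904e-04 -1.54648460e-04  5.38359831e-04]
 [ 2.36344004e-04 -2.94206652e-01  9.55741801e-01 -1.57601131e-01]
 [ 0.00000000e+00  0.00000000e+00  0.00000000e+00  1.00000000e+00]]
```

View pics/side0.png

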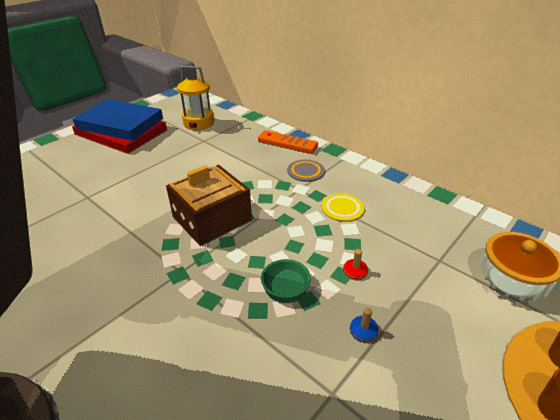

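View pics/top0.png

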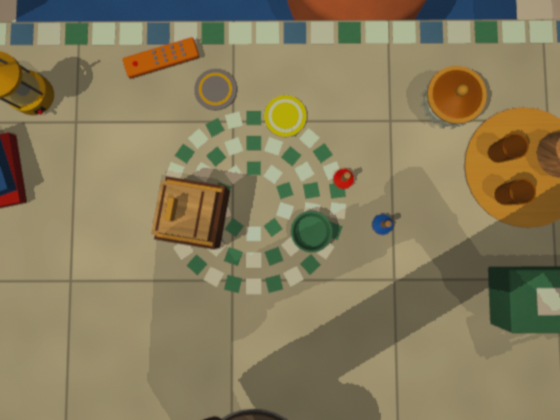

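View pics/wrist0.png

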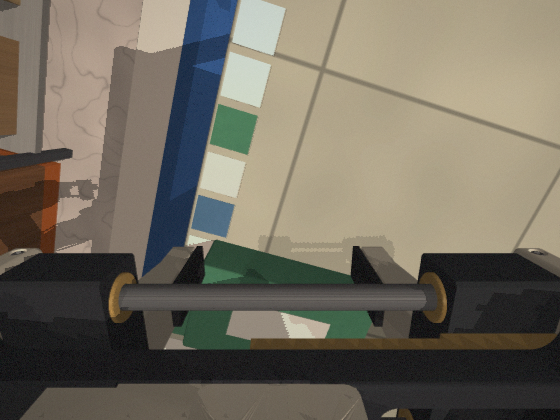

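```bash
cat > h.py <<'E'
import numpy as np, cv2
from scipy.spatial.transform import Rotation as R
def f(c): return 210/np.tan(np.radians(float(c["vfov"]))/2)
def ray(c,u,v,E=None):
    E=c["extrinsics"] if E is None else E
    d=np.array([(u-c["cx"])/f(c),(v-c["cy"])/f(c),1.]); return E[:3,3],E[:3,:3]@d
def onz(c,u,v,z,E=None):
    o,d=ray(c,u,v,E); return o+d*(z-o[2])/d[2]
def proj(c,P,E=None):
    E=c["extrinsics"] if E is None else E
    p=np.linalg.inv(E)@np.append(P,1); return p[:2]/p[2]*f(c)+[float(c["cx"]),float(c["cy"])]
def tri(r1,r2):
    (a,d),(b,e)=r1,r2
    s=np.linalg.lstsq(np.c_[d,-e],b-a,rcond=None)[0]
    p,q=a+d*s[0],b+e*s[1]; return (p+q)/2,np.linalg.norm(p-q)
def zmap(c,u,v,E=None):
    o,d=ray(c,u,v,E); return o+d*float(c["z_map"][int(v),int(u)])
def pose(s):
    T=np.eye(4);T[:3,:3]=R.from_euler('xyz',s["eef_rot"],degrees=True).as_matrix();T[:3,3]=s["tcp_pos"];return T
E
python3 - <<'E'
import cv2
t=cv2.imread("pics/top0.png");s=cv2.imread("pics/side0.png")
cv2.imwrite("pics/a.png",cv2.resize(t[160:260,130:250],None,fx=6,fy=6,interpolation=cv2.INTER_CUBIC))
cv2.imwrite("pics/b.png",cv2.resize(s[155:250,155:265],None,fx=6,fy=6,interpolation=cv2.INTER_CUBIC))
cv2.imwrite("pics/c.png",cv2.resize(t[150:250,310:410],None,fx=6,fy=6,interpolation=cv2.INTER_CUBIC))
cv2.imwrite("pics/d.png",cv2.resize(s[240:350,330:400],None,fx=5,fy=5,interpolation=cv2.INTER_CUBIC))
E
```

```text
(no output)
```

View pics/a.png

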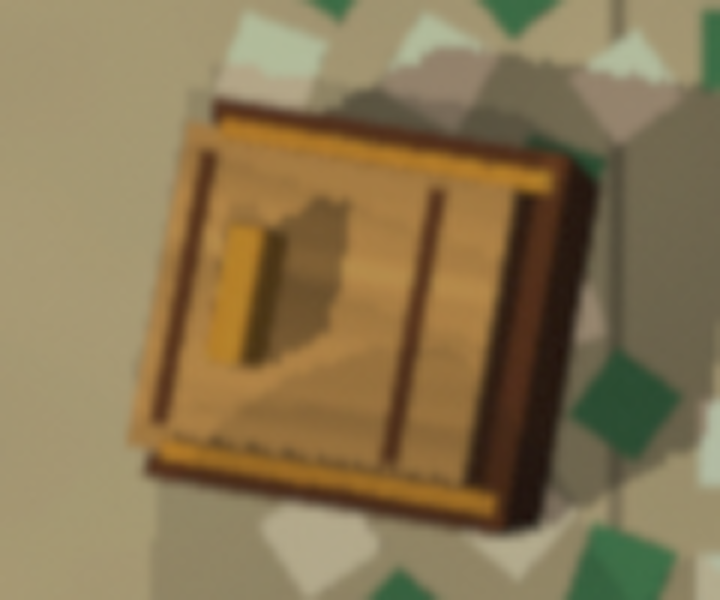

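View pics/b.png

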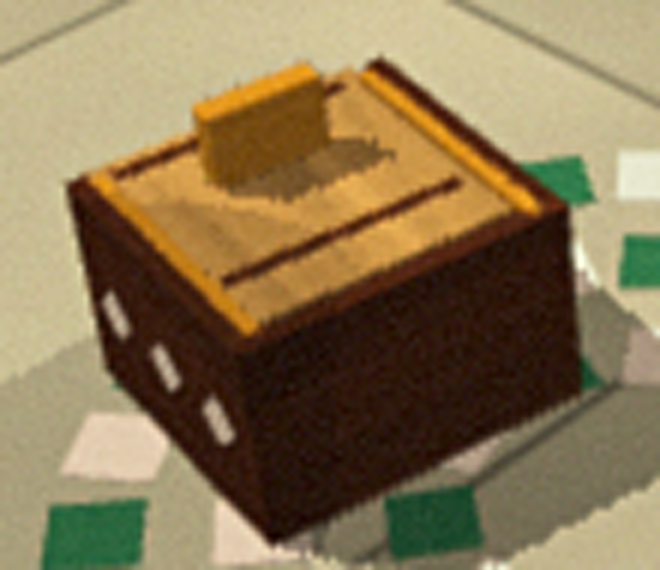

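View pics/c.png

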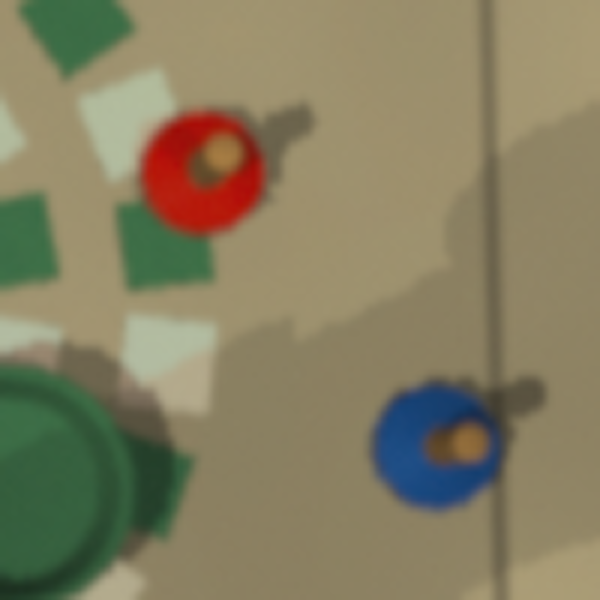

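View pics/d.png

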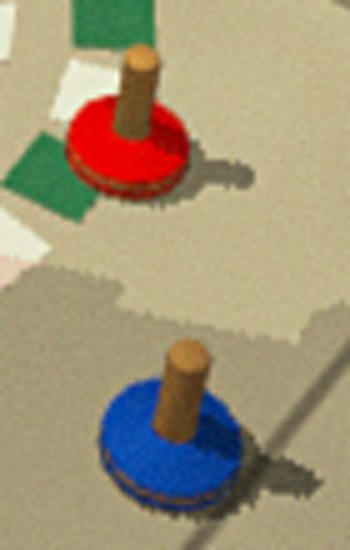

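```bash
python3 - <<'E'
from h import *
np.set_printoptions(precision=4,suppress=True)
t=dict(np.load("top0.npz"));s=dict(np.load("side0.npz"))
T=lambda x,y,u,v,k:((x+.5)/k-.5+u,(y+.5)/k-.5+v)
ta=lambda x,y:T(x,y,130,160,6); sb=lambda x,y:T(x,y,155,155,6); tc=lambda x,y:T(x,y,310,150,6); sd=lambda x,y:T(x,y,330,240,5)
for n,a,b in [("redtip",tc(224,153),sd(142,57)),("bluetip",tc(470,441),sd(188,351)),("bar",ta(238,293),sb(260,91)),("c+x-y",ta(562,157),sb(570,207)),("c-x-y",ta(500,522),sb(245,350)),("c-x+y",ta(150,470),sb(75,182)),("c+x+y",ta(215,105),sb(375,60))]:
    p,e=tri(ray(t,*a),ray(s,*b)); print(n,p,"gap",round(e,4),"ztop",zmap(t,*a),"zside",zmap(s,*b))
for n,z in [("top",.082)]:
    P=[onz(t,*ta(*q),.082)[:2] for q in [(562,157),(500,522),(150,470),(215,105)]]
    P=np.array(P); print(P,P.mean(0))
    for i in range(4): d=P[(i+1)%4]-P[i]; print(np.linalg.norm(d),np.degrees(np.arctan2(d[1],d[0])))
print(onz(t,*tc(224,153),.052),onz(t,*tc(470,441),.052),onz(t,*ta(238,293),.107))
P=[onz(t,*ta(*q),.107)[:2] for q in [(232,222),(267,225),(245,366),(208,362)]]
print(np.array(P))
# depth masks: points above 0.045 near tops, and bar
for c,n in((t,"top"),(s,"side")):
    v,u=np.mgrid[:420,:560]; d=np.stack([(u-c["cx"])/f(c),(v-c["cy"])/f(c),np.ones_like(u)],-1)
    W=(d*c["z_map"][...,None])@c["extrinsics"][:3,:3].T+c["extrinsics"][:3,3]
    W[c["z_map"]==0]=-9
    for m,ctr,zr in(("red",(.56,-.18),(.03,.06)),("blue",(.46,-.26),(.03,.06)),("bar",(.5,.17),(.1,.12)),("ash",(.47,-.12),(.02,.035))):
        k=(abs(W[...,0]-ctr[0])<.06)&(abs(W[...,1]-ctr[1])<.06)&(W[...,2]>zr[0])&(W[...,2]<zr[1])
        if k.sum(): Q=W[k]; print(n,m,k.sum(),(Q.min(0)+Q.max(0))/2,np.ptp(Q,axis=0),Q[:,2].max(),"mean",Q.mean(0))
E
```

```text
redtip [ 0.5952 -0.1911  0.0525] gap 0.002 ztop [ 0.5958 -0.1918  0.0529] zside [ 0.5954 -0.19    0.0514]
bluetip [ 0.4987 -0.2706  0.0533] gap 0.0022 ztop [ 0.4993 -0.2712  0.0543] zside [ 0.4988 -0.2695  0.052 ]
bar [0.526  0.148  0.1068] gap 0.0011 ztop [0.5261 0.1467 0.11  ] zside [0.528  0.1519 0.1041]
c+x-y [0.5718 0.0515 0.0808] gap 0.0004 ztop [0.582  0.0634 0.002 ] zside [0.5713 0.0507 0.0815]
c-x-y [0.454  0.0713 0.0819] gap 0.0026 ztop [0.455  0.0706 0.0811] zside [0.453  0.0722 0.082 ]
c-x+y [0.4713 0.182  0.0829] gap 0.0013 ztop [0.4719 0.1818 0.0822] zside [ 0.5323  0.2921 -0.002 ]
c+x+y [0.5879 0.1638 0.0823] gap 0.0022 ztop [0.5884 0.1626 0.0842] zside [ 0.6694  0.2706 -0.0024]
[[0.5715 0.0515]
 [0.455  0.0704]
 [0.4719 0.1818]
 [0.5888 0.1632]] [0.5218 0.1167]
0.11802182715764001 170.78755943313058
0.11270093783662143 81.39456365721071
0.11839107078190218 -9.05753026996664
0.11301771842673738 -98.79411875057676
[ 0.596 -0.192  0.052] [ 0.4994 -0.2719  0.052 ] [0.5263 0.1476 0.107 ]
[[0.5484 0.1498]
 [0.5474 0.139 ]
 [0.5038 0.1451]
 [0.5051 0.1565]]
top red 45 [ 0.55
[... 167 characters left out ...]
24073 mean [ 0.4983 -0.2696  0.0476]
top bar 175 [0.5262 0.1478 0.1055] [0.0429 0.0178 0.0106] 0.1107617747333366 mean [0.5256 0.1476 0.107 ]
top ash 448 [ 0.4837 -0.121   0.0254] [0.0842 0.0864 0.0106] 0.0306942493366007 mean [ 0.4842 -0.1225  0.0257]
side red 92 [ 0.5949 -0.1908  0.0424] [0.0137 0.0128 0.0237] 0.054182974780432824 mean [ 0.5926 -0.1918  0.0441]
side blue 121 [ 0.4973 -0.2707  0.0416] [0.0127 0.0122 0.0228] 0.053022840265222304 mean [ 0.4956 -0.2716  0.0444]
side bar 125 [0.5242 0.1491 0.1044] [0.043  0.0181 0.0083] 0.10857483631435699 mean [0.523  0.1475 0.105 ]
side ash 543 [ 0.4837 -0.1202  0.0244] [0.0862 0.0864 0.0087] 0.02879557671775934 mean [ 0.4846 -0.1192  0.0246]
```

Request:
{"name": "step_arm", "arguments": {
  "commands": [
    [[0, 0, 0], 8.4],
    [[0, 0, 0], 8.4],
    [[0, 0, 0], 8.5],
    [[-11, 44, 0], 0],
    [[-11, 44, 0], 0],
    [[-11, 44, 0], 0],
    [[-11, 44, 0], 0],
    [[-11, 44, 0], 0],
    [[-11, 44, 0], 0],
    [[-11, 44, 0], 0],
    [[-11, 44, 0], 0],
    [[-11, 44, 0], 0],
    [[-11, 44, 0], 0],
    [[-11, 44, 0], 0],
    [[-11, 44, 0], 0],
    [[-11, 44, 0], 0],
    [[-11, 44, 0], 0],
    [[-11, 44, 0], 0],
    [[-11, 44, 0], 0],
    [[-11, 44, 0], 0]
  ]
}}

```text
time_s: 2.65
tcp_pos: [0.4913, 0.0638, 0.2265]
eef_rot: [180.0, 0.0, 171.1]
contact_force: [1.1, -0.5, 0.1]
gripper_width: 0.0874
```

```bash
cat > go.py <<'E'
# print the tool-axis shift (mm) to reach world x,y,z and box coordinates
import sys
from h import *
from plant import r
np.set_printoptions(precision=4,suppress=True)
C=np.array([.5218,.1167]);Y=-8.9
def box(p):
    a=np.radians(Y);e=np.array([np.cos(a),np.sin(a)]);n=np.array([-np.sin(a),np.cos(a)]);d=np.array(p)[:2]-C
    return np.array([d@e,d@n])
def unbox(b):
    a=np.radians(Y);return C+b[0]*np.array([np.cos(a),np.sin(a)])+b[1]*np.array([-np.sin(a),np.cos(a)])
def to(x,y,z):
    s=r.get_state();T=pose(s);print("tcp",s["tcp_pos"],s["eef_rot"],"box",box(s["tcp_pos"]),"F",s["contact_force"],"w",s["gripper_width"],"t",s["time_s"],"j6",s["joints"][5])
    print("shift",1e3*T[:3,:3].T@(np.array([x,y,z])-T[:3,3]))
if __name__=="__main__": to(*map(float,sys.argv[1:4]))
E
python3 go.py .5261 .1478 .2
```

```text
tcp [0.4913 0.0638 0.2265] [179.9968   0.0008 171.0906] box [-0.022 -0.057] F [ 1.104  -0.4715  0.1371] w 0.08744271679761294 t 2.65 j6 -129.08511965209578
shift [-21.3855  88.3616  26.5507]
```

Request:
{"name": "step_arm", "arguments": {
  "commands": [
    [[-7, 29, 0], 0],
    [[-7, 29, 0], 0],
    [[-7, 30, 0], 0],
    [[0, 0, 26], 0],
    [[0, 0, 0], 0],
    [[0, 0, 0], 0]
  ]
}}

```text
time_s: 3.4
tcp_pos: [0.5259, 0.1461, 0.2013]
eef_rot: [-180.0, 0.0, 171.1]
contact_force: [0.0, 0.5, 0.2]
gripper_width: 0.088
```

```bash
python3 - <<'E'
from go import *
from plant import imaging
s=r.get_state();print(s["joints"])
c=imaging.capture("wrist");np.savez("wrist1.npz",**c,T=pose(s));cv2.imwrite("pics/w1.png",c["img"][:,:,::-1])
to(.5261,.1478,.085)
E
```

```text
[  36.1153    9.4687  -17.8781    0.0278  -62.6377 -135.0547]
tcp [0.526  0.1461 0.2016] [179.9692   0.0638 171.063 ] box [-0.0004  0.0297] F [-0.0795  0.0876  0.3606] w 0.0874160292926037 t 3.45 j6 -135.05340078381985
shift [  0.3202   1.6724 116.5936]
```

View pics/w1.png

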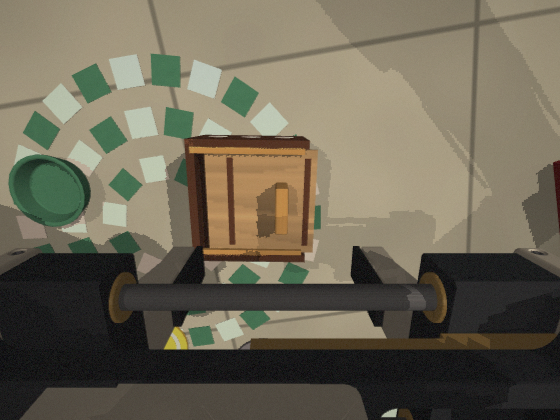

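The wrist view shows the box square to the image (so the yaw is right), the bar's top face near (283,209), centred between the fingers.

```bash
python3 - <<'E'
from go import *
c=dict(np.load("wrist1.npz"));E=c["T"]@c["T_tool_cam"]
i=c["img"][:,:,::-1]
cv2.imwrite("pics/w1z.png",cv2.resize(i[125:270,175:330],None,fx=4,fy=4,interpolation=cv2.INTER_CUBIC))
v,u=np.mgrid[:420,:560]; d=np.stack([(u-c["cx"])/f(c),(v-c["cy"])/f(c),np.ones_like(u)],-1)
W=(d*c["z_map"][...,None])@E[:3,:3].T+E[:3,3]
k=(abs(W[...,0]-.526)<.06)&(abs(W[...,1]-.147)<.05)&(W[...,2]>.1)&(W[...,2]<.12)
Q=W[k];B=np.array([box(q) for q in Q]);print(k.sum(),Q.mean(0),B.min(0),B.max(0),u[k].mean(),v[k].mean())
r_=cv2.minAreaRect((Q[:,:2]*1e4).astype(np.float32));print(r_)
k=(abs(W[...,0]-.522)<.08)&(abs(W[...,1]-.117)<.08)&(W[...,2]>.078)&(W[...,2]<.09)
Q=W[k];r_=cv2.minAreaRect((Q[:,:2]*1e4).astype(np.float32));print(r_)
E
```

```text
624 [0.5242 0.1502 0.1062] [-0.0234  0.0278] [0.0203 0.0396] 281.1057692307692 210.23397435897436
((5254.9326171875, 1502.692138671875), (116.8597640991211, 437.7823486328125), 80.97113800048828)
((5210.51611328125, 1217.0721435546875), (1245.4959716796875, 1244.983154296875), 80.28532409667969)
```

View pics/w1z.png

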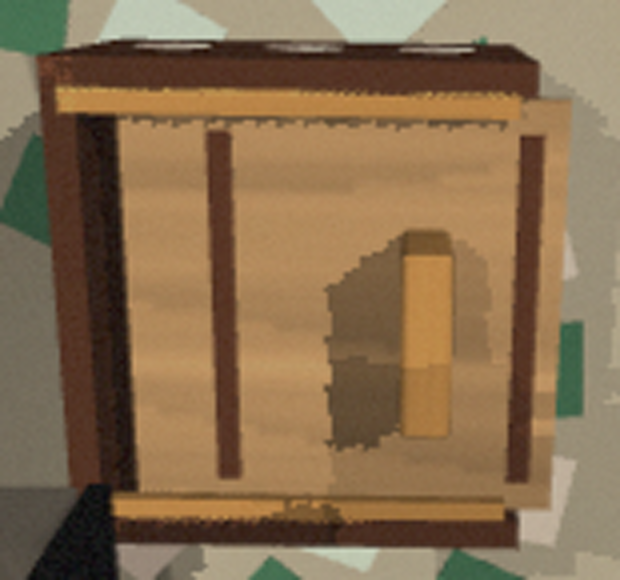

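```bash
python3 - <<'E'
from go import *
c=dict(np.load("wrist1.npz"));E=c["T"]@c["T_tool_cam"]
for q in [(42,60),(538,66),(518,546),(72,485),(402,255),(452,255),(450,437),(403,437)]:
    z=.107 if 400<q[0]<460 else .082
    p=onz(c,(q[0]+.5)/4-.5+175,(q[1]+.5)/4-.5+125,z,E);print(q,p,box(p))
E
```

```text
(42, 60) [0.4506 0.0724 0.082 ] [-0.0635 -0.0547]
(538, 66) [0.4696 0.1849 0.082 ] [-0.0621  0.0593]
(518, 546) [0.59   0.1647 0.082 ] [0.06   0.0579]
(72, 485) [0.5552 0.0539 0.082 ] [ 0.0427 -0.0569]
(402, 255) [0.5031 0.1481 0.107 ] [-0.0234  0.0281]
(452, 255) [0.5048 0.1589 0.107 ] [-0.0233  0.0391]
(450, 437) [0.5471 0.1522 0.107 ] [0.0195 0.039 ]
(403, 437) [0.5454 0.1416 0.107 ] [0.0195 0.0282]
```

Request:
{"name": "step_arm", "arguments": {
  "commands": [
    [[0, 2.5, 30], 0],
    [[0, 0, 30], 0],
    [[0, 0, 30], 0],
    [[0, 0, 20], 0],
    [[0, 0, 6], 0],
    [[0, 0, 0], 0],
    [[0, 0, 0], 0]
  ]
}}

```text
time_s: 4.32
tcp_pos: [0.5266, 0.1488, 0.0858]
eef_rot: [179.9, 0.1, 171.1]
contact_force: [0.7, 0.1, 0.2]
gripper_width: 0.0876
```

Request:
{"name": "step_arm", "arguments": {
  "commands": [
    [[0, 0, 0], 0],
    [[0, 0, 0], 0],
    [[0, 0, 0], 0],
    [[0, 0, 0], 0],
    [[0, 0, 0], 0],
    [[0, 0, 0], 0]
  ],
  "gripper": 1,
  "grip_force": 15
}}

```text
time_s: 5.08
tcp_pos: [0.5258, 0.1485, 0.0845]
eef_rot: [-180.0, -0.0, 171.1]
contact_force: [-0.3, 0.3, -0.5]
gripper_width: 0.0327
```

```bash
python3 go.py .5261 .1478 .085
```

```text
tcp [0.5258 0.1485 0.0845] [-179.9959   -0.0042  171.0746] box [-0.0009  0.032 ] F [-0.2616  0.271  -0.4608] w 0.03273116741304188 t 5.075 j6 -135.24263796740078
shift [-0.377  -0.6097 -0.4875]
```

Request:
{"name": "step_arm", "arguments": {
  "commands": [
    [[0, 0, 0], 0],
    [[0, 0, 0], 0],
    [[0, 0, 0], 0],
    [[0, 0, 0], 0],
    [[0, 0, 0], 0],
    [[0, 0, 0], 0]
  ]
}}

```text
time_s: 5.82
tcp_pos: [0.5258, 0.1485, 0.0845]
eef_rot: [180.0, -0.0, 171.1]
contact_force: [0.5, 1.7, 0.6]
gripper_width: 0.0121
```

Request:
{"name": "step_arm", "arguments": {
  "commands": [
    [[0, 5, 0], 0],
    [[0, 10, 0], 0],
    [[0, 12, 0], 0],
    [[0, 12, 0], 0],
    [[0, 12, 0], 0],
    [[0, 12, 0], 0],
    [[0, 12, 0], 0],
    [[0, 10, 0], 0],
    [[0, 3, 0], 0],
    [[0, 0, 0], 0]
  ]
}}

```text
time_s: 7.08
tcp_pos: [0.541, 0.2372, 0.0846]
eef_rot: [179.9, 0.1, 171.1]
contact_force: [7.7, 0.1, -5.5]
gripper_width: 0.0122
```

Request:
{"name": "step_arm", "arguments": {
  "commands": [
    [[0, 1.5, 0], 0],
    [[0, 1.5, 0], 0],
    [[0, 1.5, 0], 0],
    [[0, 0, 0], 0],
    [[0, 0, 0], 0]
  ]
}}

```text
time_s: 7.7
tcp_pos: [0.5415, 0.2406, 0.0846]
eef_rot: [180.0, 0.1, 171.1]
contact_force: [8.4, -3.5, -5.4]
gripper_width: 0.0119
```

```bash
python3 go.py .5261 .1478 .085
```

```text
tcp [0.5415 0.2406 0.0846] [179.9727   0.1051 171.109 ] box [0.0003 0.1255] F [ 8.4284 -3.4593 -5.4289] w 0.011916005212923844 t 7.7 j6 -141.835591030799
shift [  0.8777 -94.0955  -0.4385]
```

Request:
{"name": "step_arm", "arguments": {
  "commands": [
    [[-1, 1.5, 0], 0],
    [[0, 1, 0], 0],
    [[0, 0, 0], 0],
    [[0, 0, 0], 0]
  ]
}}

```text
time_s: 8.2
tcp_pos: [0.5415, 0.2408, 0.0845]
eef_rot: [-179.8, -0.0, 171.1]
contact_force: [4.6, -10.7, 2.2]
gripper_width: 0.0122
```

```bash
python3 go.py .5261 .1478 .085
```

```text
tcp [0.5415 0.2408 0.0845] [-179.8138   -0.0292  171.081 ] box [0.0003 0.1256] F [  4.626  -10.7163   2.2464] w 0.012197653205860326 t 8.2 j6 -141.9118670644402
shift [  0.8259 -94.222   -0.1802]
```

Request:
{"name": "step_arm", "arguments": {
  "commands": [
    [[0, -2, 0], 0],
    [[0, 0, 0], 0],
    [[0, 0, 0], 0],
    [[0, 0, 0], 0],
    [[0, 0, 0], 0],
    [[0, 0, 0], 0]
  ],
  "gripper": 0
}}

```text
time_s: 8.95
tcp_pos: [0.5412, 0.2402, 0.0846]
eef_rot: [180.0, 0.0, 171.1]
contact_force: [0.7, -0.5, 0.1]
gripper_width: 0.0661
```

Request:
{"name": "step_arm", "arguments": {
  "commands": [
    [[0, 0, -30], 0],
    [[0, 0, -40], 0],
    [[0, 0, -40], 0],
    [[0, 0, -10], -9.5],
    [[0, 0, 0], -10],
    [[0, 0, 0], -10],
    [[0, 0, 0], -10],
    [[0, 0, 0], -10],
    [[0, 0, 0], -10],
    [[0, 0, 0], -10],
    [[0, 0, 0], -10],
    [[0, 0, 0], -10],
    [[0, 0, 0], 0]
  ]
}}

```text
time_s: 10.58
tcp_pos: [0.5412, 0.2401, 0.2045]
eef_rot: [180.0, 0.0, -99.5]
contact_force: [0.8, -0.0, 0.5]
gripper_width: 0.0876
```

```bash
sed -i 's/^C=.*/C=np.array([.5209,.1175]);Y=-9.5/' go.py; python3 go.py .5957 -.1915 .19
```

```text
tcp [0.5412 0.2401 0.2045] [179.9952   0.0012 -99.5004] box [-0.0002  0.1243] F [ 0.7598 -0.0213  0.5442] w 0.08755023326320756 t 10.575 j6 -52.321898166059505
shift [ 416.7073 -124.983    14.5272]
```

Request:
{"name": "step_arm", "arguments": {
  "commands": [
    [[37.9, -11.4, 0], 0],
    [[37.9, -11.4, 0], 0],
    [[37.9, -11.4, 0], 0],
    [[37.9, -11.4, 0], 0],
    [[37.9, -11.4, 0], 0],
    [[37.9, -11.4, 0], 0],
    [[37.9, -11.4, 0], 0],
    [[37.9, -11.4, 0], 0],
    [[37.9, -11.4, 0], 0],
    [[37.9, -11.4, 0], 0],
    [[37.9, -11.4, 0], 0],
    [[0, 0, 15], 0],
    [[0, 0, 0], 0],
    [[0, 0, 0], 0]
  ]
}}

```text
time_s: 12.32
tcp_pos: [0.5967, -0.1909, 0.1897]
eef_rot: [180.0, -0.0, -99.4]
contact_force: [-0.1, 0.2, 0.1]
gripper_width: 0.0875
```

```bash
python3 - <<'E'
from go import *
from plant import imaging
s=r.get_state()
c=imaging.capture("wrist");np.savez("wrist2.npz",**c,T=pose(s));cv2.imwrite("pics/w2.png",c["img"][:,:,::-1])
t=imaging.capture("top");cv2.imwrite("pics/t2.png",t["img"][:,:,::-1]);np.savez("top2.npz",**t)
i=t["img"][:,:,::-1];cv2.imwrite("pics/t2z.png",cv2.resize(i[160:260,110:250],None,fx=5,fy=5,interpolation=cv2.INTER_CUBIC))
E=c["T"]@c["T_tool_cam"];P=[.5957,-.1915,.052];print(proj(c,P,E))
to(.5957,-.1915,.018)
E
```

```text
Traceback (most recent call last):
KeyError: 'T'
```

View pics/w2.png

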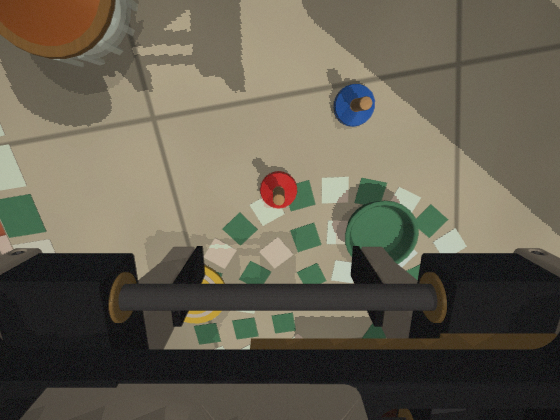

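View pics/t2z.png

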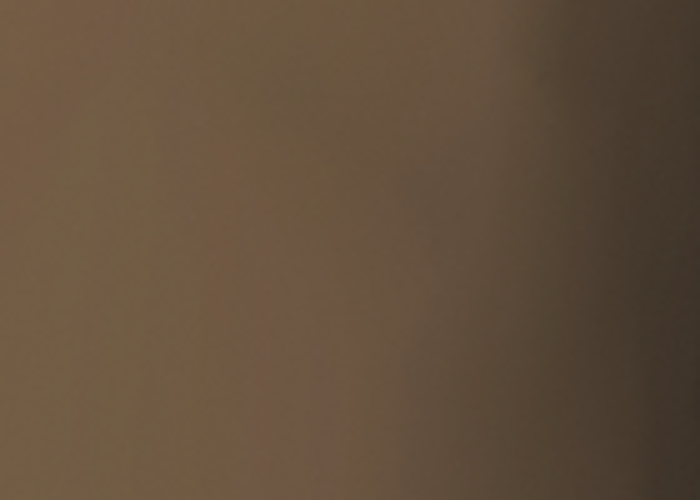

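Wrist view: red peg tip near (279,198), blue at (365,103). The top view is occluded by the arm. I'll refine from the wrist view.

```bash
python3 - <<'E'
from go import *
c=dict(np.load("wrist2.npz"));E=c["T"]@c["T_tool_cam"]
i=c["img"][:,:,::-1];cv2.imwrite("pics/w2z.png",cv2.resize(i[160:220,250:310],None,fx=8,fy=8,interpolation=cv2.INTER_CUBIC))
v,u=np.mgrid[:420,:560]; d=np.stack([(u-c["cx"])/f(c),(v-c["cy"])/f(c),np.ones_like(u)],-1)
W=(d*c["z_map"][...,None])@E[:3,:3].T+E[:3,3]
k=(abs(W[...,0]-.596)<.04)&(abs(W[...,1]+.19)<.04)&(W[...,2]>.046)&(W[...,2]<.06)
Q=W[k];print(k.sum(),(Q.min(0)+Q.max(0))/2,np.ptp(Q,axis=0),np.median(Q,axis=0),u[k].mean(),v[k].mean())
print("proj",proj(c,[.5957,-.1915,.052],E),onz(c,279,198,.052,E))
to(.5957,-.1915,.018)
E
```

```text
117 [ 0.5952 -0.1915  0.0499] [0.0121 0.0115 0.0058] [ 0.5951 -0.1919  0.0512] 278.45299145299145 198.6153846153846
proj [277.9115 199.2676] [ 0.5944 -0.1927  0.052 ]
tcp [ 0.597  -0.1908  0.1902] [-179.9514    0.0014  -99.3962] box [ 0.126  -0.2915] F [ 0.0462 -0.5485 -0.1642] w 0.08773507680427342 t 12.425 j6 -9.49766695506388
shift [  0.8945   1.3669 172.1757]
```

View pics/w2z.png

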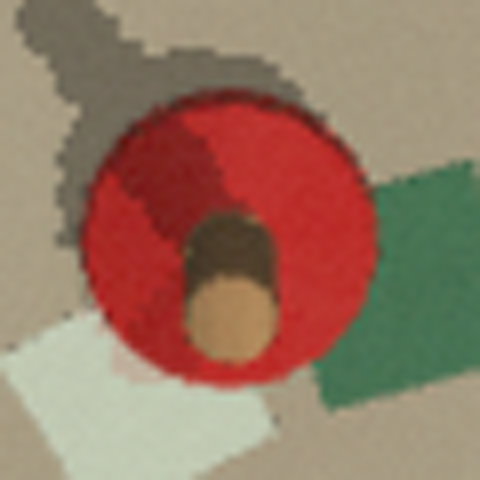

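Request:
{"name": "step_arm", "arguments": {
  "commands": [
    [[1, 1.7, 40], 0],
    [[0, 0, 40], 0],
    [[0, 0, 40], 0],
    [[0, 0, 30], 0],
    [[0, 0, 15], 0],
    [[0, 0, 6], 0],
    [[0, 0, 0], 0],
    [[0, 0, 0], 0]
  ]
}}

```text
time_s: 13.42
tcp_pos: [0.5957, -0.1924, 0.0198]
eef_rot: [-179.9, 0.0, -99.4]
contact_force: [0.5, 0.4, -0.1]
gripper_width: 0.0879
```

Request:
{"name": "step_arm", "arguments": {
  "commands": [
    [[0, 0, 0], 0],
    [[0, 0, 0], 0],
    [[0, 0, 0], 0],
    [[0, 0, 0], 0],
    [[0, 0, 0], 0],
    [[0, 0, 0], 0],
    [[0, 0, 0], 0],
    [[0, 0, 0], 0],
    [[0, 0, 0], 0],
    [[0, 0, 0], 0],
    [[0, 0, 0], 0]
  ],
  "gripper": 1,
  "grip_force": 12
}}

```text
time_s: 14.8
tcp_pos: [0.5948, -0.1923, 0.0185]
eef_rot: [180.0, 0.0, -99.4]
contact_force: [-0.1, -0.4, -0.5]
gripper_width: 0.0127
```

```bash
python3 go.py .5957 -.1915 .17
```

```text
tcp [ 0.5948 -0.1923  0.0185] [179.9986   0.0004 -99.4269] box [ 0.1241 -0.2934] F [-0.1479 -0.3601 -0.492 ] w 0.012726472526929032 t 14.8 j6 -9.375908429293284
shift [  -0.9496   -0.708  -151.452 ]
```

Request:
{"name": "step_arm", "arguments": {
  "commands": [
    [[0, 0, -10], 0],
    [[0, 0, -30], 0],
    [[0, 0, -40], 0],
    [[0, 0, -40], 0],
    [[0, 0, -30], 0],
    [[-20, 8, -10], 0],
    [[-35, 15, 0], 0],
    [[-35, 15, 0], 0],
    [[-35, 15, 0], 0],
    [[-35, 15, 0], 0],
    [[-35, 15, 0], 0],
    [[-35, 15, 0], 0],
    [[-35, 14, 0], 0],
    [[-20, 8, 0], 0],
    [[-8, 4, 0], 0],
    [[0, 0, 0], 0],
    [[0, 0, 0], 0],
    [[0, 0, 0], 0]
  ]
}}

```text
time_s: 17.05
tcp_pos: [0.5206, 0.1163, 0.1785]
eef_rot: [180.0, -0.0, -99.5]
contact_force: [-0.1, 0.3, 0.4]
gripper_width: 0.0126
```

```bash
python3 - <<'E'
from go import *
from plant import imaging
s=r.get_state()
for n in("wrist","side"):
    c=imaging.capture(n);np.savez(n+"3.npz",**c,T=pose(s));cv2.imwrite(f"pics/{n}3.png",c["img"][:,:,::-1])
p=unbox([0,0]);to(*p,.03)
E
```

```text
tcp [0.5206 0.1164 0.1785] [179.9939  -0.0061 -99.4805] box [-0.0001 -0.0011] F [-0.9048 -0.3062  0.1954] w 0.012842169003606956 t 17.15 j6 -43.15941086829086
shift [ -1.1194  -0.1365 148.4951]
```

View pics/wrist3.png

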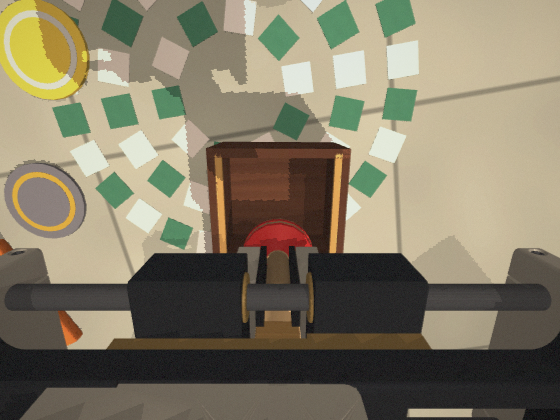

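View pics/side3.png

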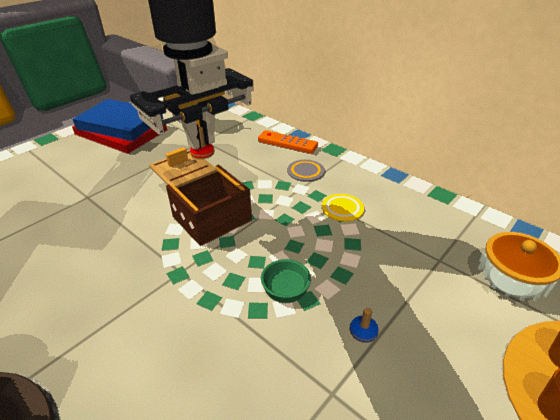

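```bash
python3 - <<'E'
from go import *
c=dict(np.load("wrist3.npz"));E=c["T"]@c["T_tool_cam"]
for u,v in [(255,185),(275,190),(300,195),(300,210)]:
    p=zmap(c,u,v,E);print(u,v,p,box(p))
for u,v in [(228,200),(331,200),(228,160),(331,160)]: print(box(onz(c,u,v,.08,E)))
s=dict(np.load("side3.npz"))
for u,v in [(215,215),(210,205)]: print("side",zmap(s,u,v))
# floor by two views: +x-... inner floor/-y wall corner not needed
i=c["img"][:,:,::-1];cv2.imwrite("pics/w3z.png",cv2.resize(i[130:260,195:365],None,fx=4.5,fy=4.5,interpolation=cv2.INTER_CUBIC))
E
```

```text
255 185 [0.5438 0.1033 0.0088] [ 0.0249 -0.0102]
275 190 [0.5225 0.1134 0.0062] [ 0.0022 -0.0038]
300 195 [0.495  0.1235 0.0082] [-0.0266  0.0016]
300 210 [0.4975 0.1415 0.0076] [-0.027   0.0199]
[ 0.0441 -0.0117]
[-0.0489 -0.0118]
[ 0.0424 -0.0476]
[-0.047  -0.0477]
side [0.4909 0.0654 0.0571]
side [0.4869 0.0713 0.0808]
```

View pics/w3z.png

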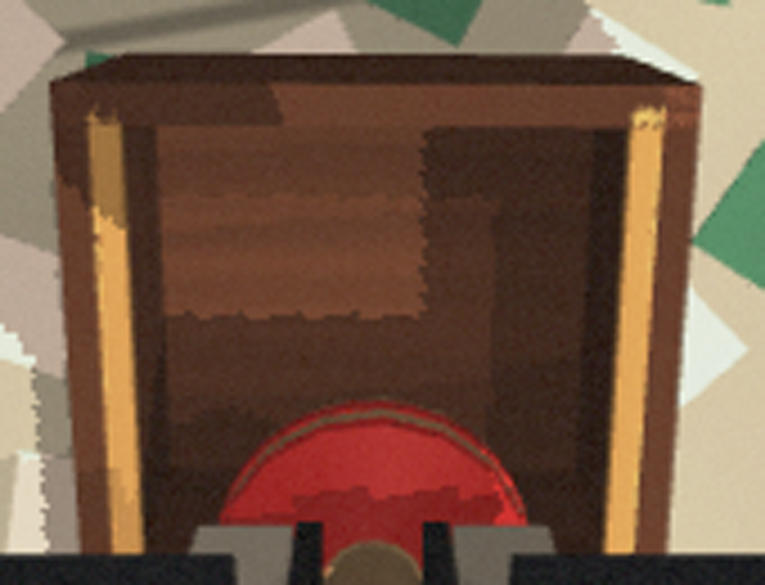

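Request:
{"name": "step_arm", "arguments": {
  "commands": [
    [[0, 1, 30], 0],
    [[0, 0, 40], 0],
    [[0, 0, 35], 0],
    [[0, 0, 25], 0],
    [[0, 0, 12], 0],
    [[0, 0, 5], 0],
    [[0, 0, 0], 0],
    [[0, 0, 0], 0]
  ]
}}

```text
time_s: 18.15
tcp_pos: [0.5201, 0.1175, 0.0325]
eef_rot: [-179.9, 0.1, -99.4]
contact_force: [-0.5, 1.1, -0.9]
gripper_width: 0.0125
```

Request:
{"name": "step_arm", "arguments": {
  "commands": [
    [[0, 0, 1], 0],
    [[0, 0, 1], 0],
    [[0, 0, 0], 0],
    [[0, 0, 0], 0]
  ]
}}

```text
time_s: 18.65
tcp_pos: [0.5195, 0.1172, 0.0296]
eef_rot: [-180.0, -0.0, -99.4]
contact_force: [-0.0, 0.8, 0.8]
gripper_width: 0.0126
```

Request:
{"name": "step_arm", "arguments": {
  "commands": [
    [[0, 0, 0.8], 0],
    [[0, 0, 0], 0],
    [[0, 0, 0], 0]
  ]
}}

```text
time_s: 19.02
tcp_pos: [0.5195, 0.1172, 0.0287]
eef_rot: [180.0, -0.0, -99.4]
contact_force: [-0.3, 0.0, -0.8]
gripper_width: 0.0128
```

Request:
{"name": "step_arm", "arguments": {
  "commands": [
    [[0, 0, 0.8], 0],
    [[0, 0, 0], 0],
    [[0, 0, 0], 0]
  ]
}}

```text
time_s: 19.4
tcp_pos: [0.5195, 0.1172, 0.028]
eef_rot: [180.0, -0.0, -99.4]
contact_force: [0.7, -0.2, -1.0]
gripper_width: 0.0126
```

Request:
{"name": "step_arm", "arguments": {
  "commands": [
    [[0, 0, 0.6], 0],
    [[0, 0, 0], 0],
    [[0, 0, 0], 0]
  ]
}}

```text
time_s: 19.77
tcp_pos: [0.5195, 0.1172, 0.0273]
eef_rot: [180.0, -0.0, -99.4]
contact_force: [-0.7, -0.8, -0.4]
gripper_width: 0.0126
```

Request:
{"name": "step_arm", "arguments": {
  "commands": [
    [[0, 0, 0.6], 0],
    [[0, 0, 0], 0],
    [[0, 0, 0], 0]
  ]
}}

```text
time_s: 20.15
tcp_pos: [0.5195, 0.1172, 0.0268]
eef_rot: [-180.0, 0.0, -99.4]
contact_force: [-0.1, 0.5, -0.4]
gripper_width: 0.0126
```

Request:
{"name": "step_arm", "arguments": {
  "commands": [
    [[0, 0, 0.6], 0],
    [[0, 0, 0], 0],
    [[0, 0, 0], 0]
  ]
}}

```text
time_s: 20.52
tcp_pos: [0.5196, 0.1172, 0.0265]
eef_rot: [-180.0, 0.0, -99.4]
contact_force: [-1.8, -0.1, 5.1]
gripper_width: 0.0127
```

Request:
{"name": "step_arm", "arguments": {
  "commands": [
    [[0, 0, 0.5], 0],
    [[0, 0, 0], 0],
    [[0, 0, 0], 0]
  ]
}}

```text
time_s: 20.9
tcp_pos: [0.5196, 0.1172, 0.0264]
eef_rot: [-180.0, 0.0, -99.4]
contact_force: [-2.7, -0.2, 11.5]
gripper_width: 0.0127
```

Request:
{"name": "step_arm", "arguments": {
  "commands": [
    [[0, 0, -0.7], 0],
    [[0, 0, 0], 0]
  ]
}}

```text
time_s: 21.15
tcp_pos: [0.5196, 0.1172, 0.0265]
eef_rot: [-180.0, 0.0, -99.4]
contact_force: [-1.6, -0.3, 4.4]
gripper_width: 0.0124
```

Request:
{"name": "step_arm", "arguments": {
  "commands": [
    [[0, 0, 0], 0],
    [[0, 0, 0], 0],
    [[0, 0, 0], 0],
    [[0, 0, 0], 0],
    [[0, 0, 0], 0],
    [[0, 0, 0], 0]
  ],
  "gripper": 0.6
}}

```text
time_s: 21.9
tcp_pos: [0.5195, 0.1172, 0.0263]
eef_rot: [180.0, 0.0, -99.4]
contact_force: [-0.3, 0.4, -0.3]
gripper_width: 0.0352
```

Request:
{"name": "step_arm", "arguments": {
  "commands": [
    [[0, 0, -8], 0],
    [[0, 0, -20], 0],
    [[0, 0, -30], 0],
    [[0, 0, -40], 0],
    [[0, 0, -40], 0],
    [[0, 0, -35], 0],
    [[0, 0, 0], 0],
    [[0, 0, 0], 0]
  ]
}}

```text
time_s: 22.9
tcp_pos: [0.5192, 0.1171, 0.1994]
eef_rot: [180.0, 0.0, -99.4]
contact_force: [-0.7, -0.4, 0.6]
gripper_width: 0.0349
```

```bash
python3 - <<'E'
from go import *
from plant import imaging
s=r.get_state()
for n in("wrist","side"):
    c=imaging.capture(n);np.savez(n+"4.npz",**c,T=pose(s));cv2.imwrite(f"pics/{n}4.png",c["img"][:,:,::-1])
i=c["img"][:,:,::-1];cv2.imwrite("pics/s4z.png",cv2.resize(i[130:250,140:270],None,fx=5,fy=5,interpolation=cv2.INTER_CUBIC))
to(.5412,.2402,.2)
E
```

```text
tcp [0.5189 0.1169 0.1986] [179.926   -0.05   -99.4311] box [-0.0018 -0.0009] F [ 0.2932  0.7699 -0.1943] w 0.034937025324467554 t 23.0 j6 -43.242397585109394
shift [-125.289    -1.7615   -1.5508]
```

View pics/wrist4.png

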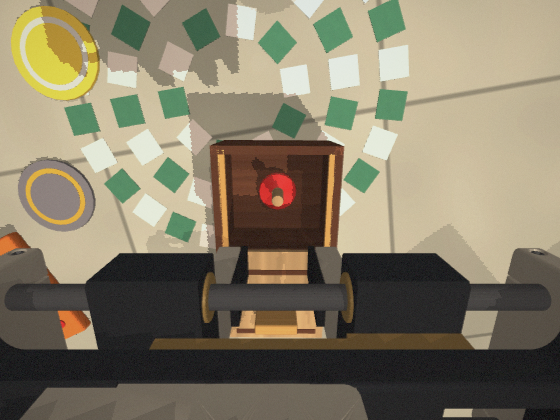

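View pics/s4z.png

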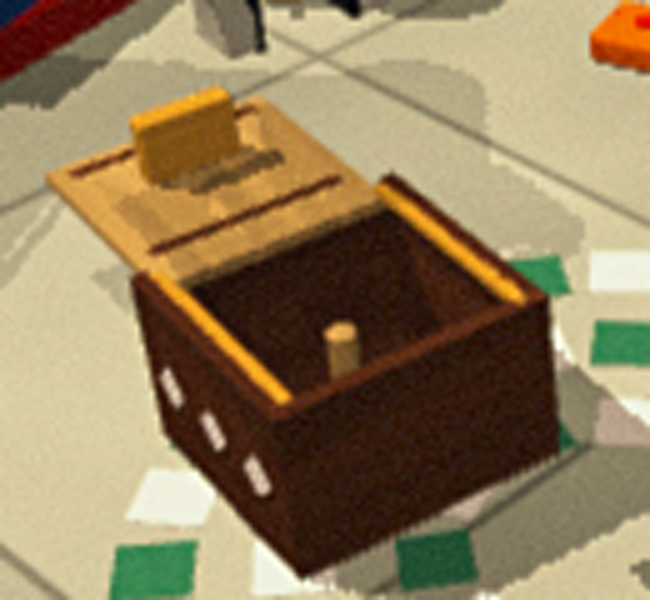

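The top stands upright at the box centre (peg tip at (278,201) in the wrist view), and the peg is well below the rim. Next I'll shut the cover.

Request:
{"name": "step_arm", "arguments": {
  "commands": [
    [[-31, -0.5, 0], 0],
    [[-32, -0.5, 0], 0],
    [[-32, -0.5, 0], 0],
    [[-30, 0, 0], 0],
    [[0, 0, 0], 10],
    [[0, 0, 0], 10],
    [[0, 0, 0], 10],
    [[0, 0, 0], 10],
    [[0, 0, 0], 10],
    [[0, 0, 0], 10],
    [[0, 0, 0], 10],
    [[0, 0, 0], 10],
    [[0, 0, 0], 10],
    [[0, 0, 0], 0],
    [[0, 0, 0], 0]
  ],
  "gripper": 0
}}

```text
time_s: 24.88
tcp_pos: [0.5414, 0.2404, 0.199]
eef_rot: [-180.0, -0.0, 170.8]
contact_force: [0.0, 0.3, 0.3]
gripper_width: 0.088
```

```bash
python3 go.py .5414 .2405 .085
```

```text
tcp [0.5414 0.2404 0.199 ] [-179.9676   -0.0244  170.7995] box [-0.      0.1246] F [0.0421 0.3009 0.3178] w 0.0879532782399002 t 24.875 j6 -142.03164884611658
shift [ -0.016    0.2102 113.9875]
```

Request:
{"name": "step_arm", "arguments": {
  "commands": [
    [[0, 0, 30], 0.4],
    [[0, 0, 35], 0],
    [[0, 0, 30], 0],
    [[0, 0, 14], 0],
    [[0, 0, 5], 0],
    [[0, 0, 0], 0]
  ]
}}

```text
time_s: 25.62
tcp_pos: [0.5419, 0.2406, 0.0859]
eef_rot: [180.0, 0.0, 170.2]
contact_force: [0.9, -0.5, -0.4]
gripper_width: 0.0872
```

Request:
{"name": "step_arm", "arguments": {
  "commands": [
    [[0, 0, 0], 0],
    [[0, 0, 0], 0],
    [[0, 0, 0], 0],
    [[0, 0, 0], 0],
    [[0, 0, 0], 0],
    [[0, 0, 0], 0],
    [[0, 0, 0], 0],
    [[0, 0, 0], 0],
    [[0, 0, 0], 0],
    [[0, 0, 0], 0],
    [[0, 0, 0], 0]
  ],
  "gripper": 1,
  "grip_force": 15
}}

```text
time_s: 27.0
tcp_pos: [0.5415, 0.2403, 0.0853]
eef_rot: [180.0, -0.0, 170.2]
contact_force: [0.3, -0.6, -0.3]
gripper_width: 0.012
```

Request:
{"name": "step_arm", "arguments": {
  "commands": [
    [[0, -5, 0], 0],
    [[0, -10, 0], 0],
    [[0, -12, 0], 0],
    [[0, -12, 0], 0],
    [[0, -12, 0], 0],
    [[0, -12, 0], 0],
    [[0, -12, 0], 0],
    [[0, -12, 0], 0],
    [[0, -10, 0], 0],
    [[0, -4, 0], 0],
    [[0, 0, 0], 0],
    [[0, 0, 0], 0]
  ]
}}

```text
time_s: 28.5
tcp_pos: [0.5243, 0.1406, 0.0853]
eef_rot: [-180.0, -0.0, 170.2]
contact_force: [2.2, -1.9, -2.8]
gripper_width: 0.0122
```

```bash
python3 go.py .5414 .2405 .085
```

```text
tcp [0.5243 0.1406 0.0853] [-179.9694   -0.0068  170.1806] box [-0.0005  0.0233] F [ 2.1863 -1.9032 -2.8496] w 0.012203758501938184 t 28.5 j6 -135.55119122566023
shift [  0.148  101.3807   0.2804]
```

Request:
{"name": "step_arm", "arguments": {
  "commands": [
    [[0, -1.5, 0], 0],
    [[0, -1.5, 0], 0],
    [[0, 0, 0], 0],
    [[0, 0, 0], 0]
  ]
}}

```text
time_s: 29.0
tcp_pos: [0.5238, 0.1379, 0.0853]
eef_rot: [180.0, 0.0, 170.2]
contact_force: [4.0, 1.1, -4.5]
gripper_width: 0.0121
```

Request:
{"name": "step_arm", "arguments": {
  "commands": [
    [[0, -1, 0], 0],
    [[0, 0, 0], 0],
    [[0, 0, 0], 0]
  ]
}}

```text
time_s: 29.38
tcp_pos: [0.5237, 0.137, 0.0854]
eef_rot: [180.0, 0.0, 170.2]
contact_force: [4.2, 2.4, -5.7]
gripper_width: 0.0117
```

Request:
{"name": "step_arm", "arguments": {
  "commands": [
    [[0, -1, 0], 0],
    [[0, 0, 0], 0],
    [[0, 0, 0], 0]
  ]
}}

```text
time_s: 29.75
tcp_pos: [0.5237, 0.1369, 0.0854]
eef_rot: [179.9, 0.0, 170.2]
contact_force: [2.6, 6.5, -6.1]
gripper_width: 0.0117
```

```bash
python3 go.py .5414 .2405 .085
```

```text
tcp [0.5237 0.1369 0.0854] [179.8984   0.035  170.1804] box [-0.0004  0.0196] F [ 2.5809  6.5493 -6.097 ] w 0.011650080084586765 t 29.75 j6 -135.14695865442204
shift [  0.2189 105.0725   0.5792]
```

Request:
{"name": "step_arm", "arguments": {
  "commands": [
    [[0, -0.8, 0], 0],
    [[0, 0, 0], 0],
    [[0, 0, 0], 0]
  ]
}}

```text
time_s: 30.12
tcp_pos: [0.5237, 0.1369, 0.0854]
eef_rot: [179.8, 0.1, 170.2]
contact_force: [2.1, 9.9, -6.1]
gripper_width: 0.0118
```

Request:
{"name": "step_arm", "arguments": {
  "commands": [
    [[0, 1.5, 0], 0],
    [[0, 0, 0], 0],
    [[0, 0, 0], 0]
  ]
}}

```text
time_s: 30.5
tcp_pos: [0.5237, 0.137, 0.0854]
eef_rot: [179.9, 0.0, 170.2]
contact_force: [3.8, 3.9, -7.0]
gripper_width: 0.0118
```

Request:
{"name": "step_arm", "arguments": {
  "commands": [
    [[0, 0, 0], 0],
    [[0, 0, 0], 0],
    [[0, 0, 0], 0],
    [[0, 0, 0], 0],
    [[0, 0, 0], 0],
    [[0, 0, 0], 0]
  ],
  "gripper": 0
}}

```text
time_s: 31.25
tcp_pos: [0.5235, 0.1365, 0.0854]
eef_rot: [-180.0, -0.0, 170.2]
contact_force: [-0.0, -0.2, -0.1]
gripper_width: 0.0663
```

Request:
{"name": "step_arm", "arguments": {
  "commands": [
    [[0, 0, -20], 0],
    [[0, 0, -40], 0],
    [[0, 0, -40], 0],
    [[0, 0, -20], 0],
    [[0, 0, 0], 0],
    [[0, 0, 0], 0]
  ]
}}

```text
time_s: 32.0
tcp_pos: [0.523, 0.1363, 0.2046]
eef_rot: [-180.0, -0.1, 170.2]
contact_force: [-0.2, -0.2, -1.1]
gripper_width: 0.0877
```

```bash
python3 - <<'E'
from go import *
from plant import imaging
s=r.get_state()
for n in("wrist","side"):
    c=imaging.capture(n);np.savez(n+"5.npz",**c,T=pose(s));cv2.imwrite(f"pics/{n}5.png",c["img"][:,:,::-1])
    i=c["img"][:,:,::-1]
    if n=="wrist":
        E=pose(s)@c["T_tool_cam"];cv2.imwrite("pics/w5z.png",cv2.resize(i[125:270,175:330],None,fx=4,fy=4,interpolation=cv2.INTER_CUBIC))
    else: E=c["extrinsics"]
    v,u=np.mgrid[:420,:560]; d=np.stack([(u-c["cx"])/f(c),(v-c["cy"])/f(c),np.ones_like(u)],-1)
    W=(d*c["z_map"][...,None])@E[:3,:3].T+E[:3,3]
    k=(abs(W[...,0]-.524)<.04)&(abs(W[...,1]-.137)<.04)&(W[...,2]>.1)&(W[...,2]<.115)
    Q=W[k];B=np.array([box(q) for q in Q]);print(n,"bar",k.sum(),(B.min(0)+B.max(0))/2)
    k=(abs(W[...,0]-.498)<.03)&(abs(W[...,1]+.27)<.03)&(W[...,2]>.03)&(W[...,2]<.06)
    if k.sum():Q=W[k];print(n,"blue",k.sum(),(Q.min(0)+Q.max(0))/2)
cv2.imwrite("pics/s5z.png",cv2.resize(i[150:250,150:270],None,fx=5,fy=5,interpolation=cv2.INTER_CUBIC))
to(.52,.13,.2)
E
```

```text
wrist bar 609 [-0.0006  0.0203]
side bar 127 [-0.0016  0.019 ]
side blue 120 [ 0.4977 -0.2709  0.0419]
tcp [0.5229 0.1362 0.2043] [-179.9339   -0.0848  170.1693] box [-0.0011  0.0188] F [ 0.0157  0.6145 -0.1584] w 0.0877328004786204 t 32.1 j6 -135.2027773092461
shift [ 1.8319 -6.6256  4.2968]
```

View pics/w5z.png

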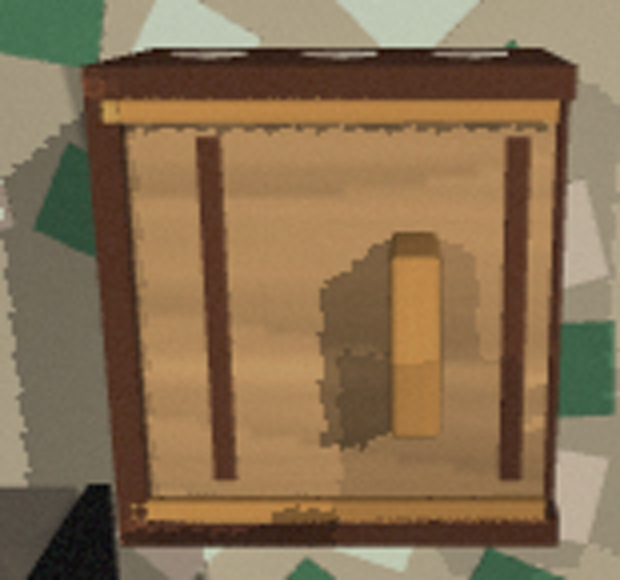

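View pics/side5.png

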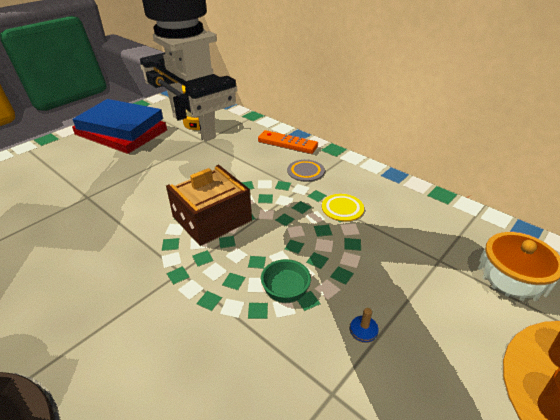

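The cover is flush against the far wall with no gap. The bar sits at y ≈ +20 mm, the blue top hasn't moved, and the robot is clear. Handing in.

```bash
python3 -c "
from plant import close_job
print(close_job())"
```

```text
the job is handed in; nothing more can be done
None
```

The red top is in the games box and the cover is slid fully shut. I handed the job in at about 32 s of the 67 s allowed.

- **Opening:** I pinched the brass bar and slid the cover to its open stop. The measured slide direction was about 9.7°, against the 8.9° I first read from the pictures. That error gave about 8 N of sideways force while opening, so I corrected the angle before closing.
- **Placing:** I gripped the red top by its peg and lowered it onto the floor at the middle of the box. Contact came with the tool 8 mm higher than at the pick-up, matching the floor height. The highest reading on the floor was 11.5 N, the largest vertical force I read all job. After I let go, the wrist and side views both showed it standing upright.
- **Closing:** I slid the cover back about 105 mm until it stopped moving under roughly 10 N of push.

**Last checks:**
- The bar is at y = +20.3 mm from the wrist view and +19.0 mm from the side view, where shut is +20. No gap shows at the far wall.
- The blue top is within 1 mm of where it started.
- The gripper is open and about 0.1 m clear of the bar.
- The side and wrist views put the box centre about 2 mm apart, within the calibration.
- With the cover shut the top can no longer be seen, so that it is upright rests on the view before closing and on the cover sliding home without resistance.

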